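# Load the resin pots into the shade rack

### The arm

A 7-joint arm with a two-finger parallel gripper is mounted at the origin on the work surface. World frame = base frame: x ahead of the robot, y to its left, z up, the work surface at z = 0. Lengths are in m, angles in rad, forces in N, time in s.
With the tool pointing down it reaches from about 0.4 to 0.85 m from the base axis. Payload 10.4 kg.
Tool frame: the origin (TCP) lies between the finger pads; the fingertips stand 14 mm ahead of it and the grasp point (between the pads) lies 5 mm behind it; z points along the fingers, y is the line along which they close (so a half turn about z gives the same grasp; the last joint's range is limited). The gripper opens to 87 mm and grips with 3 to 60 N. Pads are 19 mm wide; open, the fingers measure 117 mm over their backs; the gripper's body (75 mm by 190 mm) begins 51 mm behind the grasp point.
Start: joints at [1.239, 0.332, -0.065, 1.46, 0.022, 1.35, -0.088], TCP at [0.19, -0.595, 0.237] pointing down, gripper open.
Joint ranges: [-2.6, 2.6], [-0.5, 2.12], [-1.47, 1.34], [0.16, 2.42], [-1.27, 4.41], [0.06, 2.06], [-2.6, 2.6]. Speed limits (rad/s): [2.22, 2.22, 2.79, 2.79, 3.14, 3.14, 3.14].

### API

Orientations are given as a unit quaternion [x, y, z, w].
In Python, from bench import * gives the robot as it stands.
- The arm moves only by the tool drive_tool, never from a script. Its argument "deltas" is a list of rows, each a list of 7 numbers: the turn, a rotation vector about the tool's x, y, z in degrees, then the shift along the tool's x, y, z in m, then the closure, from -1 (fully open) to 1 (shut). A call has 1 to 12 rows; each row is the pose to reach, as a shift and turn from the pose commanded when the call began, along the tool's axes at that moment; what a row does not reach only later rows make up. A row lasts 1/10 s, in which the tool goes at most 50 mm and 8.59 degrees, less where a joint would pass 70% of its speed; a pose out of reach is approached as far as the arm can. A call with a gripper value outside its range is refused whole. The fingers move at their own pace and stop on an object; "squeeze" is the grip in N (left out, the last holds). Time passes only in rows, so rows that repeat a pose let the fingers close. It gives the time, the measured TCP pose, the force and the opening at its end, in the units of the state.
- read_state(): the state, without advancing time (a new reading comes with each control period).
- camera(name): name is "scene" or "top" or "wrist"; returns (picture, depth): 384x512x3 uint8, red, green, blue; 384x512 float32, m along the optical axis (not along the pixel's ray), 0 where there is no reading.
- camera_params(name): a dict with "K" (3x3 intrinsics, pixels), "R" (3x3) and "t" (3): a world point X has camera coordinates R X + t; the wrist camera has in their place "mount" (4x4, takes a point from camera to tool coordinates, whose origin is the TCP and whose axes are the flange's). Camera axes: x right, y down, z forward; pixel columns grow to the right and rows downward; lengths in m; the calibration is good to about 2 mm. The wrist camera is an equidistant fisheye: a pixel r from the principal point sees the ray r / f radians off the axis. A picture is of the moment at which its call begins: read the wrist's pose just before it. camera_params takes no time and is no camera call.
- close_job(): hands the job in, once; it reports no verdict.
Trained networks look in the newest picture that a camera, given by its name, has taken for a name from the list of things; names that differ only in an ending like _2 or _b are one class to them, and where a whole thing is asked for, a point or a joint stands for the part that bears it (a point fixed in the world has none). Each returns a list of dicts, best first, with "score" (0 to 1); they miss things now and then, are a little off and sometimes report something else, mostly with a low value. They report only what shows in the picture. A call takes as long as a camera call. They do not tell look-alikes from the thing itself.
- outline_of(label, camera): "pixels" (384x512 bool, what is visible of it) and "location" ([column, row] as shares, 0 to 1, of the picture: columns of its width, rows of its height, amid what is visible of it).
- tip_of(label, camera): "location" ([column, row] as shares, 0 to 1, of the picture: columns of its width, rows of its height: a listed point, or the origin of a listed thing).
The state is a dict: "time": time; "joint_positions": joint angles; "joint_vel": joint speeds; "joint_torque": joint torques, N m; "ee_pos": TCP position; "eef_rot": TCP orientation; "ft_force": force on the tool from outside, world axes, zero at the start; "torque": the same for the moment, N m; "width": finger opening in m.
Only numpy, scipy, OpenCV 4.12 (cv2) and the standard library are available. Lean on these libraries where they do the work, as an engineer would, in place of code of your own. Each camera call takes 0.05 s, during which the arm holds its last target. There are 200 camera calls.

### The job

Set the three resin pots upright into the rack one after another, each in its own pocket: first the smallest pot into the pocket whose tag carries one stud, then the middle-sized pot into the one with two studs, then the largest into the one with three; lower each one in, do not drop it. When all three are in, raise the rack's amber light shield by its bar until it stands upright, and let go. Do not knock over any pot or disturb the other things on the bench.

Things in the scene. Friction and masses are not known exactly. Their poses are not given: they have to be found in the camera images.
- rack: aluminium block screwed down (it does not move), 100 (x) x 232 (y) x 20 mm (z). Origin: centre of its underside. Its +x side carries the shield's hinge, its -x side is the ledge with the tags. Three equal square pockets in a row along its y, 48 x 48 mm and 16 mm deep (floor 4 mm above the bench), centres 72 mm apart at rack x = +12 mm, y = -72, 0, +72 mm
- tag1: flat black tag 26 x 48 x 3 mm lying on the rack's ledge in front of one pocket, with one stud in a row on it (steel discs 11 mm across, 2 mm high, top 25 mm above the bench). Origin: centre of its underside, 20 mm above the bench; its axes are parallel to the rack's. It marks the pocket whose centre lies 45 mm along its +x. Which tag lies at which pocket varies. It does not move
- tag2: flat black tag 26 x 48 x 3 mm lying on the rack's ledge in front of one pocket, with two studs in a row on it (steel discs 11 mm across, 2 mm high, top 25 mm above the bench). Origin: centre of its underside, 20 mm above the bench; its axes are parallel to the rack's. It marks the pocket whose centre lies 45 mm along its +x. Which tag lies at which pocket varies. It does not move
- tag3: flat black tag 26 x 48 x 3 mm lying on the rack's ledge in front of one pocket, with three studs in a row on it (steel discs 11 mm across, 2 mm high, top 25 mm above the bench). Origin: centre of its underside, 20 mm above the bench; its axes are parallel to the rack's. It marks the pocket whose centre lies 45 mm along its +x. Which tag lies at which pocket varies. It does not move
- pocket1 (a point): centre of the floor of the pocket marked with one stud, 4 mm above the bench, 16 mm below the rack's top; axes as the rack's
- pocket2 (a point): centre of the floor of the pocket marked with two studs, 4 mm above the bench, 16 mm below the rack's top; axes as the rack's
- pocket3 (a point): centre of the floor of the pocket marked with three studs, 4 mm above the bench, 16 mm below the rack's top; axes as the rack's
- pot_small: smallest of three round pots with grey body and white cap of the same width, standing on the bench: 30 mm in diameter, 54 mm high. Origin: centre of its underside, z up along the pot
- pot_medium: middle of three round pots with grey body and white cap of the same width, standing on the bench: 36 mm in diameter, 64 mm high. Origin: centre of its underside, z up along the pot
- pot_large: largest of three round pots with grey body and white cap of the same width, standing on the bench: 42 mm in diameter, 74 mm high. Origin: centre of its underside, z up along the pot
- shield (a joint): angle of the shield (amber panel in a steel frame, 200 mm wide along the hinge, 90 mm long, 8 mm thick) about its hinge: 0 when it points level away from the rack's +x side, pi/2 when it stands upright; it starts part-way up (0.35 to 0.75), turns freely to 2.0 with no stop at upright, and its stiff hinge holds it wherever it is left
- shield_hinge (a point): middle of the hinge axis, which runs along the rack's y at rack x = +56 mm, 22 mm above the bench
- shield_bar (a point): middle of the shield's bar handle: a round bar 10 mm thick, parallel to the hinge, 125 mm from the hinge axis in the panel's plane, held by two 8 mm side rods 84 mm apart; the gap between the bar and the panel's edge is 30 mm
- dish: bystander, to be left alone: small white ceramic mixing dish, 34 mm across, 22 mm high. Origin: centre of its underside
- cast: bystander, to be left alone: white plaster dental cast, a horseshoe about 58 x 56 mm, 25 mm high. Origin: centre of its underside
- cast_spare: bystander, to be left alone: a second plaster cast like the first. Origin: centre of its underside
- spatula: bystander, to be left alone: slim modelling knife with a wooden handle and steel blade, 165 mm long, 10 mm thick, lying flat. Origin: centre of its underside
- brush: bystander, to be left alone: fine brush with a white handle, 156 mm long, 9 mm thick, lying flat. Origin: centre of its underside
- bottle: bystander, to be left alone: amber bottle, 52 mm across, 120 mm high, standing. Origin: centre of its underside
- carton: bystander, to be left alone: closed cardboard box 90 x 130 x 35 mm. Origin: centre of its underside
There are look-alikes about, which are no part of the job. What is shaped like the pot_large but blue or yellow is not meant. What is shaped like the pot_small but green is not meant.

How it is judged:
On the way, in this order (a step that is already met when the one before it is completed fails the run):
1. the smallest pot stands released in the pocket with one stud (horizontal distance between pot_small and pocket1 below 0.016 m and z of pot_small in the frame of pocket1 below 0.004 m and angle between pot_small's own z axis and vertical below 0.1 rad and linear speed of pot_small below 0.05 m/s and contact force between pot_small and the fingers below 0.05 N), for 0.2 s.
2. the middle pot stands released in the pocket with two studs (horizontal distance between pot_medium and pocket2 below 0.016 m and z of pot_medium in the frame of pocket2 below 0.004 m and angle between pot_medium's own z axis and vertical below 0.1 rad and linear speed of pot_medium below 0.05 m/s and contact force between pot_medium and the fingers below 0.05 N), for 0.2 s.
3. the largest pot stands released in the pocket with three studs (horizontal distance between pot_large and pocket3 below 0.016 m and z of pot_large in the frame of pocket3 below 0.004 m and angle between pot_large's own z axis and vertical below 0.1 rad and linear speed of pot_large below 0.05 m/s and contact force between pot_large and the fingers below 0.05 N), for 0.2 s.
4. the shield stands upright (value of joint shield between 1.43 and 1.71 rad and velocity of joint shield between -0.1 and 0.1 rad/s), for 0.2 s.
At the end, for the whole second after the job is handed in: each pot stands on the floor of its own pocket (within 16 mm of the pocket's centre sideways, 4 mm in height and 0.1 rad of upright), released and at rest, and the shield stands at rest within 0.14 rad (8 degrees) of upright (all of step 1 and all of step 2 and all of step 3 and all of step 4); the robot touches nothing.
It fails at once if a pot is tipped by more than 0.7 rad (angle between any of pot_small, pot_medium, pot_large's own z axis and vertical above 0.7 rad).
It fails at once if a pot is let go more than 35 mm above the bench (31 mm above the pocket's floor) ((height (world z) of pot_small above 0.035 m and contact force between pot_small and the fingers below 0.02 N) or (height (world z) of pot_medium above 0.035 m and contact force between pot_medium and the fingers below 0.02 N) or (height (world z) of pot_large above 0.035 m and contact force between pot_large and the fingers below 0.02 N)).
It fails at once if a bystander is moved by more than 30 mm (distance of any of dish, cast, cast_spare, spatula, brush, bottle, carton from where it was at the start of the episode above 0.03 m).
It also fails if it takes over 72 s, if anything falls off the work surface, if the arm or the gripper's body presses on something with over 40 N, if the wrist force passes 120 N, or if a joint passes its speed limit or range.

## Working session

There is one attempt and no reset: what is moved stays moved. The work goes in short steps, Python scripts to look and compute and a tool call to move; the robot and the scene stay as the last step left them, time stands still between calls to the robot, and variables do not carry over. Pictures are saved under pics/ and viewed, on a budget of 10 in all, crops included, one or two more only if the job needs it, and the job is handed in when it is done.

Besides the shell and the picture viewer there is one more tool, called after "Emit:" as name(argument=value, ...), one argument or row to a line, values as JSON. drive_tool: Moves the arm, as the interface text tells. Its arguments: {"type":"object","properties":{"deltas":{"type":"array"},"squeeze":{"type":"number"}},"required":["deltas"]}

```bash
mkdir -p pics; ls
python3 - <<'E'
from bench import *
import cv2, numpy as np
s=read_state(); print(s)
ims=[]
for n in ["top","scene"]:
    p,d=camera(n); ims.append(p); np.savez(f"{n}.npz",p=p,d=d)
    c=camera_params(n); print(n,c)
    cv2.imwrite(f"pics/{n}0.png",cv2.resize(p[:,:,::-1],(800,600),interpolation=cv2.INTER_CUBIC))
print(camera_params("wrist"))
E
```

```text
pics
{'time': 0.0, 'joint_positions': array([ 1.23940079,  0.3328738 , -0.06473091,  1.46097077,  0.02161272,
        1.34990553, -0.08852577]), 'joint_vel': array([ 0.00041384, -0.00112576, -0.00060868,  0.00127171,  0.00021352,
        0.00163058, -0.00074498]), 'joint_torque': array([-4.63382603e-04, -6.23257971e+01,  2.42952886e-02, -3.89890766e+01,
       -6.14899141e-02,  3.99328151e-02,  1.22883571e-04]), 'ee_pos': array([ 0.18983574, -0.59506955,  0.23573875]), 'eef_rot': array([ 9.88101918e-01,  1.53798784e-01, -1.47586864e-04, -7.15511071e-04]), 'ft_force': array([ 0.69421967, -0.19903775, -0.36236126]), 'torque': array([-0.02104641,  0.01219094, -0.04418706]), 'width': 0.08709670470115918}
top {'K': array([[360.39387412,   0.        , 260.56245774],
       [  0.        , 360.39387412, 185.29720111],
       [  0.        ,   0.        ,   1.        ]]), 'R': array([[-0.01941079, -0.99964907, -0.01802647],
       [-0.99077165,  0.02165123, -0.13380117],
       [ 0.13414451,  0.01526293, -0.99084423]]), 't': array([0.08711386, 0.55779641, 0.8469953 ])}
scene {'K': array([[407.
[... 158 characters left out ...]
.30682436,  0.9517225 ,  0.00911592],
       [ 0.74467297, -0.23408721, -0.62503227],
       [-0.59272336,  0.19856351, -0.78054568]]), 't': array([-0.24552044, -0.36989263,  1.42336011])}
{'K': array([[297.31863964,   0.        , 261.81659514],
       [  0.        , 297.31863964, 194.29038133],
       [  0.        ,   0.        ,   1.        ]]), 'mount': array([[ 4.65701303e-04, -9.60523041e-01, -2.78200055e-01,
         7.57077670e-02],
       [ 9.99999891e-01,  4.58806195e-04,  8.98897408e-05,
         2.66202322e-04],
       [ 4.12987413e-05, -2.78200066e-01,  9.60523150e-01,
        -1.49037716e-01],
       [ 0.00000000e+00,  0.00000000e+00,  0.00000000e+00,
         1.00000000e+00]])}
```

View pics/top0.png

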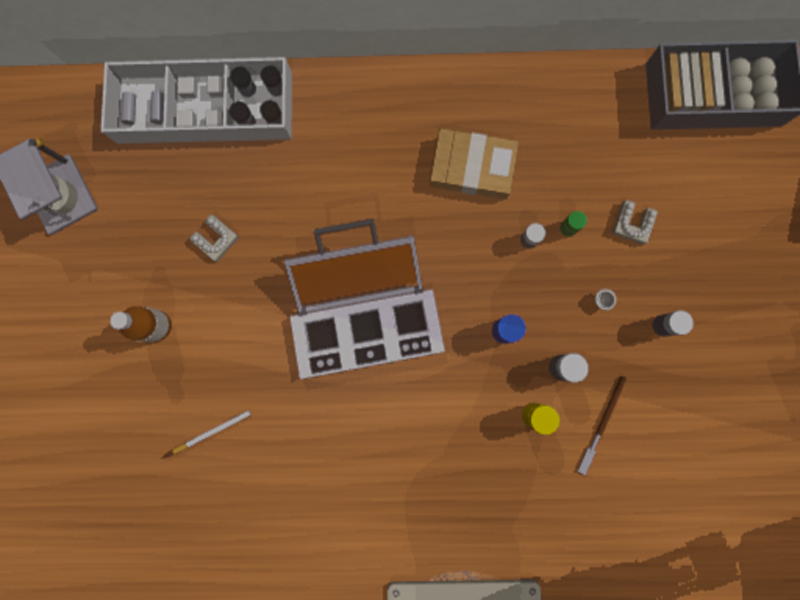

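View pics/scene0.png

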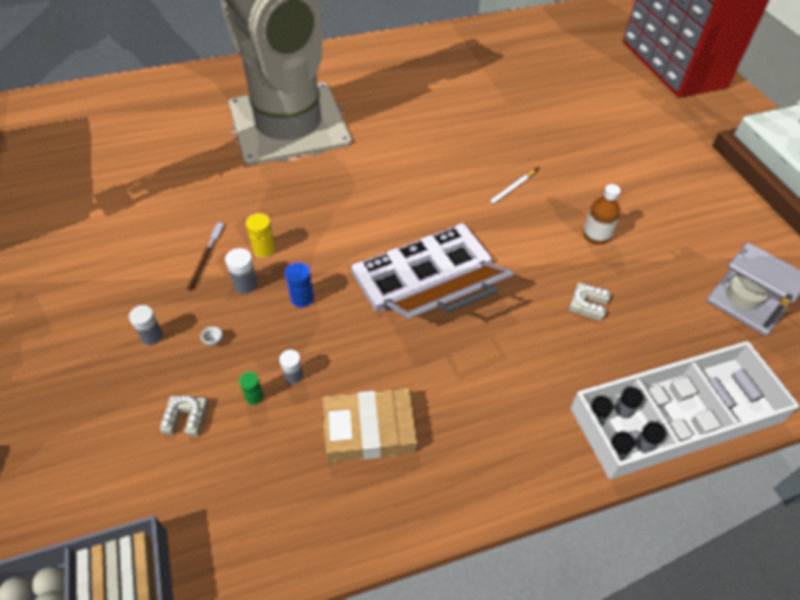

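```bash
cat > h.py <<'E'
from bench import *
import cv2, numpy as np
from scipy.spatial.transform import Rotation as Ro
def rays(cam,uv,s=None):
    "origin(s), unit direction in world for pixels uv (N,2)"
    c=camera_params(cam); K=c["K"]; uv=np.atleast_2d(uv).astype(float)
    xy=(uv-K[:2,2])/K[0,0]
    if cam=="wrist":
        r=np.linalg.norm(xy,axis=1)+1e-12
        d=np.c_[xy*(np.sin(r)/r)[:,None],np.cos(r)]
        M=c["mount"]; Rt=Ro.from_quat(s["eef_rot"]).as_matrix()
        o=Rt@M[:3,3]+s["ee_pos"]; return o,d@M[:3,:3].T@Rt.T
    d=np.c_[xy,np.ones(len(xy))]
    return -c["R"].T@c["t"], d@c["R"]
def at_z(cam,uv,z,s=None):
    o,d=rays(cam,uv,s); return o+d*((z-o[2])/d[:,2])[:,None]
def cloud(cam,depth,mask,s=None):
    v,u=np.nonzero(mask&(depth>0)); o,d=rays(cam,np.c_[u,v],s)
    if cam=="wrist":
        c=camera_params(cam); zc=d@(Ro.from_quat(s["eef_rot"]).as_matrix()@c["mount"][:3,2])
        d=d/zc[:,None]
    return o+d*depth[v,u][:,None]
E
python3 - <<'E'
from h import *
for cam in ["top","scene"]:
    p,d=camera(cam)
    for l in ["pot_small","pot_medium","pot_large","tag1","tag2","tag3","rack","shield"]:
        for r in outline_of(l,cam)[:5]:
            m=r["pixels"]; 
            if m.sum()<5: continue
            P=cloud(cam,d,m); zt=np.percentile(P[:,2],95); T=P[P[:,2]>zt-.008]
            e=(T.max(0)+T.min(0))/2
            print(cam,l,round(r["score"],2),np.array(r["location"])*[512,384]//1,m.sum(),"ztop %.3f"%zt,"c",e.round(3),"ext",np.ptp(T,axis=0).round(3),"rgb",np.median(p[m],axis=0))
E
```

```text
top pot_small 0.71 [341. 150.] 157 ztop 0.057 c [ 0.643 -0.125  0.054] ext [0.028 0.029 0.008] rgb [167. 164. 165.]
top pot_small 0.61 [364. 142.] 204 ztop 0.056 c [ 0.661 -0.191  0.053] ext [0.029 0.03  0.009] rgb [48.  99.5 47. ]
top pot_medium 0.91 [429. 207.] 311 ztop 0.067 c [ 0.498 -0.333  0.064] ext [0.033 0.035 0.009] rgb [158. 153. 150.]
top pot_large 0.78 [348. 265.] 390 ztop 0.076 c [ 0.359 -0.121  0.074] ext [0.038 0.04  0.009] rgb [171. 156.   0.]
top pot_large 0.71 [327. 209.] 282 ztop 0.077 c [ 0.493 -0.077  0.074] ext [0.037 0.039 0.009] rgb [ 45.  72. 145.]
top pot_large 0.67 [362. 235.] 377 ztop 0.076 c [ 0.433 -0.166  0.073] ext [0.039 0.04  0.009] rgb [169. 167. 168.]
top tag1 0.75 [265. 219.] 206 ztop 0.027 c [0.473 0.065 0.024] ext [0.029 0.047 0.01 ] rgb [70.  63.  64.5]
top tag1 0.7 [236. 224.] 200 ztop 0.026 c [0.46  0.137 0.024] ext [0.031 0.047 0.008] rgb [52. 44. 43.]
top tag1 0.5 [204. 233.] 213 ztop 0.027 c [0.448 0.207 0.024] ext [0.029 0.049 0.008] rgb [62. 53. 53.]
top tag2 0.75 [265. 219.] 206 ztop 0.027 c [0.473 0.065 0.024] ext [0.029 0.047 0.01 ] 
[... 2365 characters left out ...]
4 0.009] rgb [107. 104. 110.]
scene tag3 0.62 [290. 150.] 106 ztop 0.025 c [0.451 0.208 0.022] ext [0.031 0.047 0.011] rgb [102.  100.5 105.5]
scene tag3 0.45 [241. 166.] 99 ztop 0.025 c [0.473 0.066 0.022] ext [0.026 0.044 0.009] rgb [107. 104. 110.]
scene rack 0.65 [325. 115.] 80 ztop 0.009 c [0.344 0.397 0.006] ext [0.062 0.121 0.01 ] rgb [212.5 204.  201.5]
scene rack 0.63 [276. 177.] 3358 ztop 0.080 c [0.631 0.161 0.086] ext [0.063 0.194 0.028] rgb [146. 139. 147.]
scene rack 0.36 [187. 234.] 241 ztop 0.054 c [ 0.645 -0.126  0.052] ext [0.03  0.028 0.011] rgb [177. 179. 175.]
scene shield 0.64 [291. 187.] 1227 ztop 0.096 c [0.648 0.165 0.094] ext [0.029 0.085 0.012] rgb [123.  83.  81.]
```

The top view shows the rack at about (365,330) in the 800x600 picture. Its tags from left to right carry 2, 1 and 3 studs, so pocket 1 is the centre, pocket 2 the +y one and pocket 3 the -y one. The true pots are the white-capped ones at (534,235), (680,322) and (572,368). The scene view agrees: green, blue and yellow are the decoys.

```bash
cat >> h.py <<'E'
def go(xyz,yaw_deg):
    "print turn about tool z (deg) and shift in tool axes to reach xyz with tool x at yaw"
    s=read_state(); R=Ro.from_quat(s["eef_rot"]).as_matrix()
    c,sn=np.cos(np.radians(yaw_deg)),np.sin(np.radians(yaw_deg))
    Rt=np.array([[c,sn,0],[sn,-c,0],[0,0,-1]])
    print("turn",np.degrees(Ro.from_matrix(R.T@Rt).as_rotvec()).round(2),"shift",(R.T@(np.array(xyz)-s["ee_pos"])).round(4),"t",round(s["time"],2))
E
python3 -c "
from h import *
go([.644,-.125,.17],9.5)
p=np.load('top.npz')['d']
"
```

```text
turn [ 0.01 -0.    8.19] shift [ 0.5755 -0.3102  0.0666] t 1.0
```

Emit:
drive_tool(
  deltas=[
    [0,0,1,0.02,-0.011,0.002,-0.24],
    [0,0,2,0.06,-0.032,0.006,-0.24],
    [0,0,4,0.1,-0.054,0.012,-0.24],
    [0,0,5,0.145,-0.078,0.017,-0.24],
    [0,0,6,0.19,-0.102,0.022,-0.24],
    [0,0,7,0.235,-0.126,0.027,-0.24],
    [0,0,8.2,0.28,-0.15,0.032,-0.24],
    [0,0,8.2,0.325,-0.174,0.037,-0.24],
    [0,0,8.2,0.37,-0.199,0.043,-0.24],
    [0,0,8.2,0.415,-0.223,0.048,-0.24],
    [0,0,8.2,0.455,-0.245,0.052,-0.24],
    [0,0,8.2,0.485,-0.26,0.056,-0.24],
  ],
  squeeze=15,
)

```text
time: 2.2
ee_pos: [0.5748, -0.1973, 0.1806]
eef_rot: [0.996, 0.084, 0.0, -0.0]
ft_force: [-0.1, -0.4, 0.4]
width: 0.054
```

```bash
python3 -c "
from h import *
go([.644,-.125,.17],9.5)
s=read_state();print(s['ee_pos'],s['width'],s['joint_positions'].round(2))
"
```

```text
turn [-0.03 -0.06  0.11] shift [ 0.0802 -0.0597  0.0107] t 2.2
[ 0.57483924 -0.19728739  0.18059561] 0.05402144484133892 [ 0.56  0.36 -0.38  1.57  0.14  1.24 -1.25]
```

Emit:
drive_tool(
  deltas=[
    [0,0,0.1,0.04,-0.03,0.005,-0.24],
    [0,0,0.1,0.07,-0.052,0.01,-0.24],
    [0,0,0.1,0.08,-0.06,0.011,-0.24],
    [0,0,0.1,0.08,-0.06,0.011,-0.24],
    [0,0,0.1,0.08,-0.06,0.011,-0.24],
  ],
)

```text
time: 2.7
ee_pos: [0.6414, -0.1296, 0.1696]
eef_rot: [0.997, 0.081, -0.0, 0.0]
ft_force: [0.5, -0.2, -0.9]
width: 0.0538
```

```bash
cat >> h.py <<'E'
def look(name,labels,view=True):
    s=read_state(); p,d=camera("wrist")
    if view: cv2.imwrite(f"pics/{name}.png",cv2.resize(p[:,:,::-1],(800,600),interpolation=cv2.INTER_CUBIC))
    for l in labels:
        for r in outline_of(l,"wrist")[:4]:
            m=r["pixels"]
            if m.sum()<5: continue
            P=cloud("wrist",d,m,s); zt=np.percentile(P[:,2],95); T=P[P[:,2]>zt-.006]
            print(l,round(r["score"],2),(np.array(r["location"])*[800,600]).round(),m.sum(),"ztop %.3f"%zt,"c",((T.max(0)+T.min(0))/2).round(4),"ext",np.ptp(T,axis=0).round(3),"rgb",np.median(p[m],axis=0))
    return s,p,d
E
python3 -c "
from h import *
s,p,d=look('w1',['pot_small'])
print(s['ee_pos'])
go([.644,-.125,.042],9.5)
"
```

```text
pot_small 0.68 [405. 287.] 1035 ztop 0.056 c [ 0.6442 -0.1256  0.0536] ext [0.029 0.029 0.007] rgb [250. 250. 250.]
pot_small 0.57 [511. 280.] 1067 ztop 0.056 c [ 0.6633 -0.192   0.0533] ext [0.03  0.028 0.007] rgb [ 69. 184.  83.]
[ 0.64141641 -0.12955063  0.16956068]
turn [ 0.07  0.01 -0.27] shift [ 0.0036 -0.005   0.1279] t 2.8
```

View pics/w1.png

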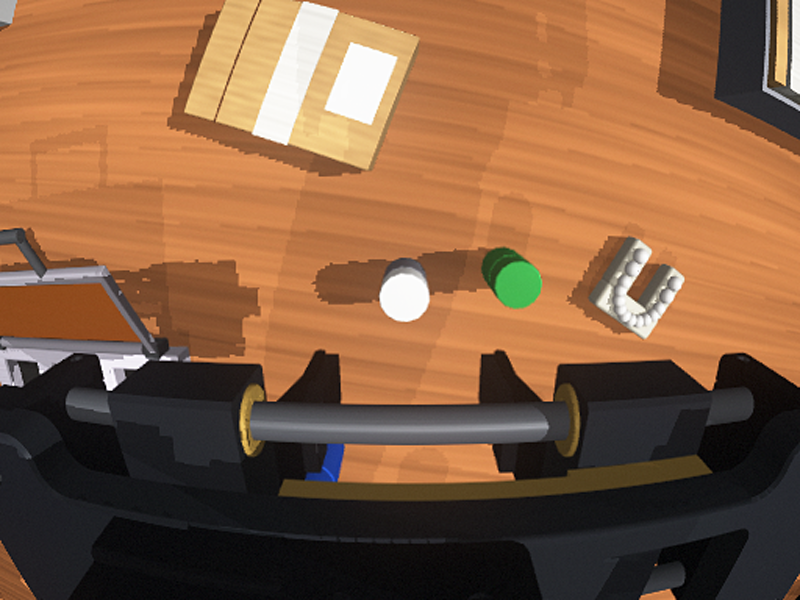

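The wrist view shows the white-capped small pot at (405,287) between the fingers' reach, the green decoy to its right at (511,280). The position agrees with the top camera to 1 mm.

Emit:
drive_tool(
  deltas=[
    [0,0,0,0.0,0.0,0.02,-0.24],
    [0,0,0,0.0,0.0,0.045,-0.24],
    [0,0,0,0.0,0.0,0.06,-0.24],
    [0,0,0,0.0,0.0,0.07,-0.24],
    [0,0,0,0.0,0.0,0.07,-0.24],
  ],
)

```text
time: 3.3
ee_pos: [0.6412, -0.1286, 0.0985]
eef_rot: [0.997, 0.081, -0.001, -0.0]
ft_force: [0.3, 0.4, 0.0]
width: 0.0542
```

```bash
python3 -c "
from h import *
s=read_state();print(s['ee_pos'])
go([.644,-.1255,.042],9.5)
"
```

```text
[ 0.64116166 -0.12859147  0.09850192]
turn [-0.02  0.1  -0.15] shift [ 0.0034 -0.0026  0.0565] t 3.3
```

Emit:
drive_tool(
  deltas=[
    [0,0,0,0.003,-0.0025,0.01,-0.24],
    [0,0,0,0.003,-0.0025,0.03,-0.24],
    [0,0,0,0.003,-0.0025,0.048,-0.24],
    [0,0,0,0.003,-0.0025,0.0565,-0.24],
    [0,0,0,0.003,-0.0025,0.0565,-0.24],
    [0,0,0,0.003,-0.0025,0.0565,0.1],
    [0,0,0,0.003,-0.0025,0.0565,0.6],
    [0,0,0,0.003,-0.0025,0.0565,1],
    [0,0,0,0.003,-0.0025,0.0565,1],
    [0,0,0,0.003,-0.0025,0.0565,1],
    [0,0,0,0.003,-0.0025,0.0565,1],
  ],
  squeeze=15,
)

```text
time: 4.4
ee_pos: [0.6449, -0.1251, 0.0436]
eef_rot: [0.997, 0.082, 0.0, 0.0]
ft_force: [-0.0, 0.3, 3.0]
width: 0.0292
```

Emit:
drive_tool(
  deltas=[
    [0,0,0,0,0,-0.01,1],
    [0,0,0,0,0,-0.035,1],
    [0,0,0,0,0,-0.07,1],
    [0,0,0,-0.005,-0.015,-0.1,1],
    [0,0,0,-0.017,-0.05,-0.12,1],
    [0,0,0,-0.029,-0.09,-0.13,1],
    [0,0,0,-0.042,-0.13,-0.13,1],
    [0,0,0,-0.055,-0.17,-0.13,1],
    [0,0,0,-0.068,-0.21,-0.13,1],
    [0,0,0,-0.081,-0.25,-0.13,1],
    [0,0,0,-0.09,-0.278,-0.13,1],
    [0,0,0,-0.093,-0.288,-0.13,1],
  ],
)

```text
time: 5.6
ee_pos: [0.504, 0.1474, 0.1738]
eef_rot: [0.996, 0.084, 0.0, -0.0]
ft_force: [0.0, -0.2, -0.7]
width: 0.0296
```

Emit:
drive_tool(
  deltas=[
    [0,0,0,0,0,0,1],
    [0,0,0,0,0,0,1],
    [0,0,0,0,0,0,1],
  ],
)

```text
time: 5.9
ee_pos: [0.5066, 0.1422, 0.173]
eef_rot: [0.997, 0.081, -0.0, 0.0]
ft_force: [-0.5, -0.9, -1.1]
width: 0.0298
```

```bash
python3 -c "
from h import *
s,p,d=look('w2',['tag1','rack'])
np.savez('w2.npz',p=p,d=d,pos=s['ee_pos'],q=s['eef_rot'])
print(s['ee_pos'],s['width'],s['ft_force'])
"
```

```text
tag1 0.91 [302. 350.] 861 ztop 0.026 c [0.4504 0.2079 0.0247] ext [0.028 0.05  0.006] rgb [55. 52. 56.]
tag1 0.88 [510. 348.] 902 ztop 0.027 c [0.5032 0.082  0.1288] ext [0.09  0.086 0.216] rgb [55. 52. 57.]
tag1 0.64 [377. 347.] 46 ztop 0.025 c [0.4622 0.1591 0.0244] ext [0.015 0.004 0.003] rgb [59.  57.5 61. ]
rack 0.83 [407. 208.] 35037 ztop 0.088 c [0.587  0.1668 0.1292] ext [0.148 0.094 0.094] rgb [150.  83.  70.]
[0.50657551 0.14218955 0.17297743] 0.029751846332422595 [-0.48726112 -0.92911567 -1.13313898]
```

View pics/w2.png

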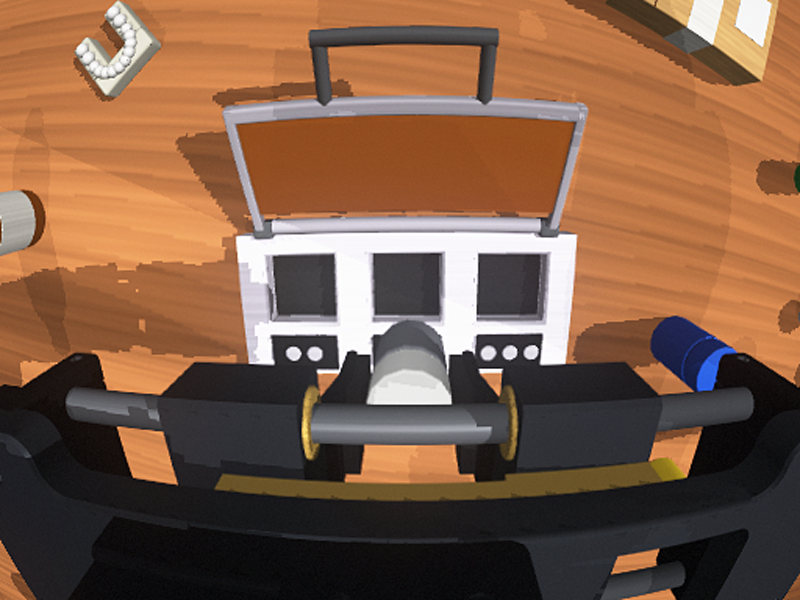

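The studs are confirmed: left 2, right 3, centre 1 (hidden behind the held pot). The pocket openings are at (408,285), (305,287) and (511,286). Next I measure them at the rack's top plane.

```bash
python3 -c "
from h import *
z=np.load('w2.npz'); s=dict(ee_pos=z['pos'],eef_rot=z['q'])
for n,c in dict(p2=[(273,254),(336,254),(336,320),(277,320)],p1=[(371,251),(444,251),(442,319),(374,319)],p3=[(477,252),(549,252),(545,319),(477,319)]).items():
    P=at_z('wrist',np.array(c)*.64-.18,.02,s)[:,:2]; print(n,P.round(4).tolist(),'c',P.mean(0).round(4))
go([.5045,.1445,.05],9.5)
# rack-top bounds
P=cloud('wrist',z['d'],np.ones((384,512),bool),s); P=P[(abs(P[:,2]-.02)<.003)&(P[:,0]<.62)&(P[:,1]>0)&(P[:,1]<.3)]
a=np.radians(9.5);e=np.array([[np.cos(a),np.sin(a)],[-np.sin(a),np.cos(a)]])
Q=(P[:,:2]-[.5045,.1445])@e.T; print(np.percentile(Q,[1,99],axis=0))
r=cv2.minAreaRect(P[:,:2].astype(np.float32)*1000);print(r)
"
```

```text
p2 [[0.5149, 0.2368], [0.5213, 0.1935], [0.4755, 0.1879], [0.4684, 0.2298]] c [0.495 0.212]
p1 [[0.5268, 0.1707], [0.5345, 0.1232], [0.488, 0.1161], [0.4805, 0.162]] c [0.5075 0.143 ]
p3 [[0.5376, 0.1014], [0.5465, 0.0523], [0.4995, 0.0438], [0.4919, 0.0921]] c [0.5189 0.0724]
turn [ 0.01  0.01 -0.21] shift [-0.0014 -0.0019  0.1229] t 6.05
[[-0.05497243 -0.1154622 ]
 [ 0.03888026  0.1138665 ]]
((498.8828125, 142.56105041503906), (112.29613494873047, 233.63409423828125), 9.884902000427246)
```

Emit:
drive_tool(
  deltas=[
    [0,0,0,0,-0.0005,0.015,1],
    [0,0,0,0,-0.0005,0.04,1],
    [0,0,0,0,-0.0005,0.065,1],
    [0,0,0,0,-0.0005,0.085,1],
    [0,0,0,0,-0.0005,0.1,1],
    [0,0,0,0,-0.0005,0.11,1],
    [0,0,0,0,-0.0005,0.117,1],
    [0,0,0,0,-0.0005,0.121,1],
    [0,0,0,0,-0.0005,0.124,1],
    [0,0,0,0,-0.0005,0.124,1],
  ],
)

```text
time: 7.05
ee_pos: [0.5059, 0.1445, 0.0491]
eef_rot: [0.997, 0.082, 0.0, 0.0]
ft_force: [-0.8, 0.2, -0.4]
width: 0.0294
```

Emit:
drive_tool(
  deltas=[
    [0,0,0,0,0,0.001,1],
    [0,0,0,0,0,0.002,1],
    [0,0,0,0,0,0.002,1],
    [0,0,0,0,0,0.002,0.2],
    [0,0,0,0,0,0.002,-0.1],
    [0,0,0,0,0,0.002,-0.1],
    [0,0,0,0,0,0.002,-0.1],
    [0,0,0,0,0,0.002,-0.1],
    [0,0,0,0,0,-0.01,-0.1],
    [0,0,0,0,0,-0.035,-0.1],
    [0,0,0,0,0,-0.08,-0.1],
    [0,0,0,0,0,-0.12,-0.1],
  ],
)

```text
time: 8.25
ee_pos: [0.5055, 0.1447, 0.1715]
eef_rot: [0.997, 0.082, 0.0, -0.0]
ft_force: [1.7, 0.1, -0.8]
width: 0.0478
```

```bash
python3 -c "
from h import *
s,p,d=look('w3',['pot_small'],False)
print(s['ee_pos'],s['width'])
p,d=camera('top')
for l in ['pot_small','pot_medium','pot_large']:
  for r in outline_of(l,'top')[:4]:
    m=r['pixels'];P=cloud('top',d,m);zt=np.percentile(P[:,2],95);T=P[P[:,2]>zt-.008];print(l,((T.max(0)+T.min(0))/2).round(3),zt.round(3),np.median(p[m],axis=0))
go([.499,-.333,.17],9.5)
"
```

```text
pot_small 0.6 [410. 295.] 1048 ztop 0.060 c [0.5052 0.1437 0.0576] ext [0.029 0.029 0.007] rgb [250. 250. 251.]
pot_small 0.49 [412. 209.] 34415 ztop 0.087 c [0.5896 0.1666 0.1578] ext [0.142 0.093 0.154] rgb [144.  78.  70.]
[0.50547137 0.14468324 0.17151231] 0.047797980579805825
pot_small [ 0.661 -0.19   0.053] 0.057 [ 45. 100.  43.]
pot_medium [ 0.344 -0.224  0.009] 0.012 [80. 48. 27.]
pot_medium [ 0.768 -0.038  0.036] 0.038 [143. 112.  69.]
pot_medium [0.473 0.059 0.024] 0.027 [62.5 57.  56. ]
pot_medium [ 0.498 -0.334  0.063] 0.067 [114. 108. 105.]
pot_large [ 0.494 -0.078  0.074] 0.077 [ 42.  66. 134.]
pot_large [ 0.433 -0.167  0.074] 0.077 [163.  161.  161.5]
pot_large [ 0.359 -0.121  0.074] 0.076 [164. 159.   0.]
pot_large [0.585 0.111 0.318] 0.098 [102.  58.  27.]
turn [ 0.02  0.07 -0.11] shift [-0.084   0.4698 -0.0014] t 8.55
```

Emit:
drive_tool(
  deltas=[
    [0,0,0,-0.003,0.015,0,-0.38],
    [0,0,0,-0.01,0.055,0,-0.38],
    [0,0,0,-0.018,0.1,0,-0.38],
    [0,0,0,-0.026,0.145,0,-0.38],
    [0,0,0,-0.034,0.19,0,-0.38],
    [0,0,0,-0.042,0.235,0,-0.38],
    [0,0,0,-0.05,0.28,0,-0.38],
    [0,0,0,-0.058,0.325,0,-0.38],
    [0,0,0,-0.066,0.37,0,-0.38],
    [0,0,0,-0.074,0.415,0,-0.38],
    [0,0,0,-0.08,0.45,0,-0.38],
    [0,0,0,-0.084,0.47,0,-0.38],
  ],
)

```text
time: 9.75
ee_pos: [0.4978, -0.3362, 0.1671]
eef_rot: [0.997, 0.08, -0.001, -0.0]
ft_force: [1.0, 1.0, -0.8]
width: 0.0601
```

Emit:
drive_tool(
  deltas=[
    [0,0,0,0,0,0,-0.38],
    [0,0,0,0,0,0,-0.38],
    [0,0,0,0,0,0,-0.38],
  ],
)

```text
time: 10.05
ee_pos: [0.4998, -0.3312, 0.1684]
eef_rot: [0.997, 0.083, -0.0, -0.001]
ft_force: [-0.5, 0.7, -0.6]
width: 0.0602
```

```bash
python3 -c "
from h import *
s,p,d=look('w4',['pot_medium'],False)
print(s['ee_pos'],s['width'])
go([.499,-.333,.05],9.5)
"
```

```text
pot_medium 0.8 [415. 300.] 1635 ztop 0.066 c [ 0.4985 -0.3343  0.0635] ext [0.035 0.035 0.007] rgb [250. 249. 250.]
[ 0.49979848 -0.33124108  0.16838875] 0.06017074130184108
turn [-0.03  0.01  0.01] shift [-0.0011  0.0013  0.1189] t 10.15
```

Emit:
drive_tool(
  deltas=[
    [0,0,0,-0.0013,0.0025,0.015,-0.38],
    [0,0,0,-0.0013,0.0025,0.045,-0.38],
    [0,0,0,-0.0013,0.0025,0.08,-0.38],
    [0,0,0,-0.0013,0.0025,0.105,-0.38],
    [0,0,0,-0.0013,0.0025,0.118,-0.38],
    [0,0,0,-0.0013,0.0025,0.118,-0.38],
    [0,0,0,-0.0013,0.0025,0.118,0.1],
    [0,0,0,-0.0013,0.0025,0.118,0.6],
    [0,0,0,-0.0013,0.0025,0.118,1],
    [0,0,0,-0.0013,0.0025,0.118,1],
    [0,0,0,-0.0013,0.0025,0.118,1],
    [0,0,0,-0.0013,0.0025,0.118,1],
  ],
  squeeze=18,
)

```text
time: 11.35
ee_pos: [0.4992, -0.3359, 0.0518]
eef_rot: [0.997, 0.082, 0.001, 0.0]
ft_force: [0.0, 1.6, 5.3]
width: 0.0358
```

```bash
python3 -c "
from h import *
go([.494,.2145,.20],9.5);print(read_state()['width'])
"
```

```text
turn [ 0.05 -0.06 -0.1 ] shift [ 0.0849 -0.5437 -0.1486] t 11.35
0.03580454687216655
```

Emit:
drive_tool(
  deltas=[
    [0,0,0,0,0,-0.01,1],
    [0,0,0,0,0,-0.035,1],
    [0,0,0,0,0,-0.075,1],
    [0,0,0,0.002,-0.015,-0.11,1],
    [0,0,0,0.008,-0.05,-0.135,1],
    [0,0,0,0.014,-0.09,-0.148,1],
    [0,0,0,0.02,-0.135,-0.148,1],
    [0,0,0,0.028,-0.18,-0.148,1],
    [0,0,0,0.035,-0.225,-0.148,1],
    [0,0,0,0.042,-0.27,-0.148,1],
    [0,0,0,0.049,-0.315,-0.148,1],
    [0,0,0,0.056,-0.36,-0.148,1],
  ],
)

```text
time: 12.55
ee_pos: [0.4947, 0.0303, 0.1996]
eef_rot: [0.997, 0.082, 0.0, 0.0]
ft_force: [0.4, 1.2, -0.4]
width: 0.0354
```

Emit:
drive_tool(
  deltas=[
    [0,0,0,0.007,-0.045,0,1],
    [0,0,0,0.014,-0.09,0,1],
    [0,0,0,0.021,-0.13,0,1],
    [0,0,0,0.026,-0.16,0,1],
    [0,0,0,0.028,-0.178,0,1],
    [0,0,0,0.029,-0.184,0,1],
    [0,0,0,0.029,-0.184,0,1],
    [0,0,0,0.029,-0.184,0,1],
  ],
)

```text
time: 13.35
ee_pos: [0.4941, 0.2134, 0.199]
eef_rot: [0.997, 0.081, -0.0, 0.0]
ft_force: [-0.2, 0.0, -0.8]
width: 0.0357
```

```bash
python3 -c "
from h import *
s=read_state();print(s['ee_pos'],s['width'])
go([.494,.2145,.0558],9.5)
"
```

```text
[0.49407011 0.21342351 0.19900174] 0.03567246674632326
turn [ 0.05  0.01 -0.19] shift [ 1.000e-04 -1.200e-03  1.432e-01] t 13.35
```

Emit:
drive_tool(
  deltas=[
    [0,0,0,0,-0.001,0.015,1],
    [0,0,0,0,-0.001,0.045,1],
    [0,0,0,0,-0.001,0.075,1],
    [0,0,0,0,-0.001,0.1,1],
    [0,0,0,0,-0.001,0.115,1],
    [0,0,0,0,-0.001,0.125,1],
    [0,0,0,0,-0.001,0.133,1],
    [0,0,0,0,-0.001,0.138,1],
    [0,0,0,0,-0.001,0.141,1],
    [0,0,0,0,-0.001,0.142,1],
    [0,0,0,0,-0.001,0.142,1],
  ],
)

```text
time: 14.45
ee_pos: [0.4939, 0.216, 0.0574]
eef_rot: [0.997, 0.082, 0.0, -0.0]
ft_force: [-0.1, -0.0, -0.7]
width: 0.0358
```

Emit:
drive_tool(
  deltas=[
    [0,0,0,0,0,0.001,1],
    [0,0,0,0,0,0.002,1],
    [0,0,0,0,0,0.002,1],
    [0,0,0,0,0,0.002,0.1],
    [0,0,0,0,0,0.002,-0.2],
    [0,0,0,0,0,0.002,-0.2],
    [0,0,0,0,0,0.002,-0.2],
    [0,0,0,0,0,0.002,-0.2],
    [0,0,0,0,0,-0.01,-0.2],
    [0,0,0,0,0,-0.035,-0.2],
    [0,0,0,0,0,-0.08,-0.2],
    [0,0,0,0,0,-0.12,-0.2],
  ],
)

```text
time: 15.65
ee_pos: [0.4933, 0.2161, 0.1795]
eef_rot: [0.997, 0.082, 0.0, -0.0]
ft_force: [0.0, -0.2, 1.0]
width: 0.0523
```

```bash
python3 -c "
from h import *
s,p,d=look('w5',['pot_medium','pot_small'],False)
print(s['ee_pos'],s['width'])
go([.436,-.167,.18],9.5)
"
```

```text
pot_medium 0.92 [408. 299.] 1462 ztop 0.070 c [0.4933 0.217  0.0675] ext [0.035 0.035 0.007] rgb [250. 250. 250.]
pot_small 0.55 [525. 289.] 1109 ztop 0.060 c [0.5052 0.144  0.0576] ext [0.03  0.03  0.007] rgb [249. 249. 250.]
[0.49331883 0.21612832 0.17951199] 0.05233560970791071
turn [-0.04 -0.33 -0.11] shift [-0.1209  0.369  -0.0004] t 15.8
```

Emit:
drive_tool(
  deltas=[
    [0,0,0,-0.005,0.015,0,-0.52],
    [0,0,0,-0.018,0.055,0,-0.52],
    [0,0,0,-0.033,0.1,0,-0.52],
    [0,0,0,-0.048,0.145,0,-0.52],
    [0,0,0,-0.062,0.19,0,-0.52],
    [0,0,0,-0.077,0.235,0,-0.52],
    [0,0,0,-0.092,0.28,0,-0.52],
    [0,0,0,-0.105,0.32,0,-0.52],
    [0,0,0,-0.116,0.353,0,-0.52],
    [0,0,0,-0.121,0.369,0,-0.52],
    [0,0,0,-0.121,0.369,0,-0.52],
    [0,0,0,-0.121,0.369,0,-0.52],
  ],
)

```text
time: 17.0
ee_pos: [0.4341, -0.1673, 0.1765]
eef_rot: [0.997, 0.082, -0.0, -0.0]
ft_force: [0.5, 0.2, -0.5]
width: 0.0662
```

```bash
python3 -c "
from h import *
s,p,d=look('w6',['pot_large'],False)
print(s['ee_pos'],s['width'])
go([.436,-.167,.056],9.5)
"
```

```text
pot_large 0.82 [276. 176.] 2184 ztop 0.076 c [ 0.4945 -0.0796  0.0736] ext [0.041 0.041 0.007] rgb [ 49.  90. 211.]
pot_large 0.75 [341. 367.] 925 ztop 0.075 c [ 0.4025 -0.1324  0.1181] ext [0.071 0.016 0.097] rgb [192. 161.  43.]
pot_large 0.67 [413. 297.] 2154 ztop 0.076 c [ 0.4344 -0.168   0.0736] ext [0.041 0.041 0.007] rgb [249. 249. 250.]
[ 0.43411945 -0.16730514  0.17647755] 0.06620361955480872
turn [-0.03  0.02 -0.  ] shift [0.0014 0.0007 0.1208] t 17.1
```

Emit:
drive_tool(
  deltas=[
    [0,0,0,0,0.0005,0.015,-0.52],
    [0,0,0,0,0.0005,0.045,-0.52],
    [0,0,0,0,0.0005,0.08,-0.52],
    [0,0,0,0,0.0005,0.105,-0.52],
    [0,0,0,0,0.0005,0.118,-0.52],
    [0,0,0,0,0.0005,0.118,-0.52],
    [0,0,0,0,0.0005,0.118,0],
    [0,0,0,0,0.0005,0.118,0.5],
    [0,0,0,0,0.0005,0.118,1],
    [0,0,0,0,0.0005,0.118,1],
    [0,0,0,0,0.0005,0.118,1],
    [0,0,0,0,0.0005,0.118,1],
  ],
  squeeze=22,
)

```text
time: 18.3
ee_pos: [0.4351, -0.1685, 0.0597]
eef_rot: [0.997, 0.082, 0.001, 0.0]
ft_force: [-0.3, 0.3, 5.5]
width: 0.0415
```

```bash
python3 -c "
from h import *
go([.5175,.0725,.20],9.5);print(read_state()['width'])
"
```

```text
turn [ 0.04 -0.06 -0.11] shift [ 0.1208 -0.2243 -0.1403] t 18.3
0.041463611097709324
```

Emit:
drive_tool(
  deltas=[
    [0,0,0,0,0,-0.01,1],
    [0,0,0,0,0,-0.035,1],
    [0,0,0,0,0,-0.075,1],
    [0,0,0,0.002,-0.005,-0.11,1],
    [0,0,0,0.011,-0.02,-0.132,1],
    [0,0,0,0.027,-0.05,-0.14,1],
    [0,0,0,0.048,-0.09,-0.14,1],
    [0,0,0,0.07,-0.13,-0.14,1],
    [0,0,0,0.091,-0.17,-0.14,1],
    [0,0,0,0.108,-0.2,-0.14,1],
    [0,0,0,0.118,-0.219,-0.14,1],
    [0,0,0,0.121,-0.2245,-0.14,1],
  ],
)

```text
time: 19.5
ee_pos: [0.5172, 0.0756, 0.1993]
eef_rot: [0.996, 0.084, -0.0, -0.0]
ft_force: [0.6, -0.4, -0.3]
width: 0.0415
```

Emit:
drive_tool(
  deltas=[
    [0,0,0,0,0,0,1],
    [0,0,0,0,0,0,1],
    [0,0,0,0,0,0,1],
  ],
)

```text
time: 19.8
ee_pos: [0.5171, 0.0712, 0.1991]
eef_rot: [0.997, 0.081, -0.0, 0.0]
ft_force: [0.6, 0.3, -1.2]
width: 0.0414
```

```bash
python3 -c "
from h import *
s,p,d=look('w7',['tag3'])
np.savez('w7.npz',p=p,d=d,pos=s['ee_pos'],q=s['eef_rot'])
print(s['ee_pos'],s['width'])
go([.5175,.0725,.09],9.5)
"
```

```text
tag3 0.91 [317. 341.] 761 ztop 0.026 c [0.4847 0.1312 0.1039] ext [0.077 0.059 0.166] rgb [60. 57. 60.]
tag3 0.64 [227. 339.] 705 ztop 0.026 c [0.4484 0.2063 0.0242] ext [0.034 0.049 0.006] rgb [48. 44. 47.]
[0.51709854 0.07123694 0.19907988] 0.041395140610390485
turn [ 0.03 -0.   -0.21] shift [ 0.0004 -0.0008  0.1091] t 19.9
```

View pics/w7.png

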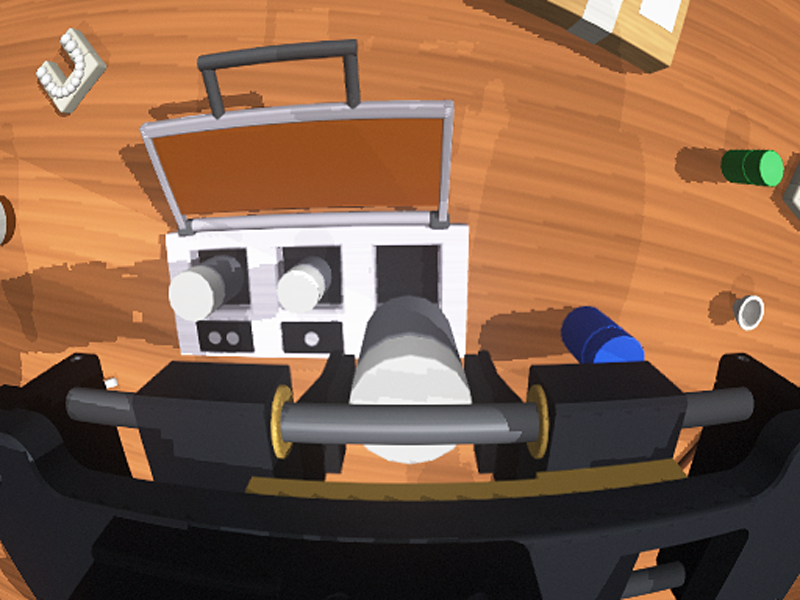

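The small and middle pots stand in pockets 1 and 2. Pocket 3's far rim runs from (376,244) to (441,244), with the held large pot in front of it. Fit is ±3 mm, so I check this rim.

```bash
python3 -c "
from h import *
z=np.load('w7.npz'); s=dict(ee_pos=z['pos'],eef_rot=z['q'])
P=at_z('wrist',np.array([(376,244),(441,244),(376,290),(441,290)])*.64-.18,.02,s)[:,:2]
a=np.radians(9.5);e=np.array([[np.cos(a),np.sin(a)],[-np.sin(a),np.cos(a)]])
print(((P-[.5175,.0725])@e.T*1000).round(1))
# far rim/dark edges by brightness and depth
g=cv2.cvtColor(z['p'],cv2.COLOR_RGB2GRAY)
print(g[165,228:296]); print(g[145:175,262])
Q=cloud('wrist',z['d'],np.ones((384,512),bool),s)
Q=Q[(abs(Q[:,2]-.02)<.003)&(Q[:,0]<.62)&(Q[:,1]>-.0)&(Q[:,1]<.3)]
F=(Q[:,:2]-[.5175,.0725])@e.T*1000
print('right rack edge (expect -44)',np.percentile(F[:,1],[.3,1,2]),'far edge (expect 38)',np.percentile(F[:,0],[95,98,99.5]))
"
```

```text
[[ 24.6  22. ]
 [ 24.5 -24.4]
 [ -9.3  22.7]
 [ -9.5 -24.8]]
[248 249 249 248 249 249 249 249 248 248 238 213 140  51  59  60  58  62
  58  62  62  59  62  61  59  60  59  60  62  61  59  60  60  59  57  59
  57  61  59  59  59  54  52  51  51  50  49  51  51  50  48  46 115 123
 165 233 250 250 249 249 248 248 249 249 249 249 249 249]
[250 251 248 248 247 245 248 247 245 250 246 206  45  54  57  58  59  58
  61  57  57  59  59  60  60  58  59  59  59  58]
right rack edge (expect -44) [-43.31104471 -42.56124711 -41.56045732] far edge (expect 38) [35.89461189 37.25163807 38.10376341]
```

Emit:
drive_tool(
  deltas=[
    [0,0,0,0.001,0,0.015,1],
    [0,0,0,0.001,0,0.045,1],
    [0,0,0,0.001,0,0.075,1],
    [0,0,0,0.001,0,0.098,1],
    [0,0,0,0.001,0,0.108,1],
    [0,0,0,0.001,0,0.112,1],
    [0,0,0,0.001,0,0.112,1],
  ],
)

```text
time: 20.6
ee_pos: [0.5184, 0.073, 0.0871]
eef_rot: [0.997, 0.082, 0.0, -0.0]
ft_force: [-0.8, 0.3, -2.1]
width: 0.0413
```

```bash
python3 -c "
from h import *
go([.518,.0715,.0637],9.5)
"
```

```text
turn [-0.   -0.   -0.11] shift [-0.0006  0.0014  0.0234] t 20.6
```

Emit:
drive_tool(
  deltas=[
    [0,0,0,-0.0005,0.0012,0.001,1],
    [0,0,0,-0.0005,0.0012,0.003,1],
    [0,0,0,-0.0005,0.0012,0.006,1],
    [0,0,0,-0.0005,0.0012,0.009,1],
    [0,0,0,-0.0005,0.0012,0.012,1],
    [0,0,0,-0.0005,0.0012,0.015,1],
    [0,0,0,-0.0005,0.0012,0.018,1],
    [0,0,0,-0.0005,0.0012,0.02,1],
    [0,0,0,-0.0005,0.0012,0.022,1],
    [0,0,0,-0.0005,0.0012,0.023,1],
    [0,0,0,-0.0005,0.0012,0.023,1],
  ],
)

```text
time: 21.7
ee_pos: [0.518, 0.0718, 0.064]
eef_rot: [0.997, 0.082, 0.0, 0.0]
ft_force: [-0.2, -0.8, -0.8]
width: 0.0417
```

Emit:
drive_tool(
  deltas=[
    [0,0,0,0,0,0.0015,1],
    [0,0,0,0,0,0.0015,1],
    [0,0,0,0,0,0.0015,0],
    [0,0,0,0,0,0.0015,-0.29],
    [0,0,0,0,0,0.0015,-0.29],
    [0,0,0,0,0,0.0015,-0.29],
    [0,0,0,0,0,0.0015,-0.29],
    [0,0,0,0,0,0.0015,-0.29],
    [0,0,0,0,0,-0.01,-0.29],
    [0,0,0,0,0,-0.035,-0.29],
    [0,0,0,0,0,-0.075,-0.29],
    [0,0,0,0,0,-0.12,-0.29],
  ],
)

```text
time: 22.9
ee_pos: [0.5172, 0.0718, 0.1855]
eef_rot: [0.997, 0.082, -0.001, -0.0]
ft_force: [1.4, -0.5, 0.2]
width: 0.0564
```

```bash
python3 -c "
from h import *
s,p,d=look('w8',['pot_large','pot_medium','pot_small','shield'],False)
print(s['ee_pos'],s['width'],s['joint_positions'].round(2))
print('bar',tip_of('shield_bar','wrist')[:2], 'hinge', tip_of('shield_hinge','wrist')[:2])
a=np.radians(9.5);e=np.array([[np.cos(a),np.sin(a)],[-np.sin(a),np.cos(a)]])
H=np.array([.5058,.1440])+e.T@[.044,0]; print('hinge',H)
for r in [x for x in outline_of('shield','wrist')][:1]:
    P=cloud('wrist',d,r['pixels'],s); F=np.c_[(P[:,:2]-H)@e.T,P[:,2]-.022]
    F=F[(F[:,0]>.03)&(F[:,0]<.15)&(F[:,2]>0)&(F[:,2]<.13)&(abs(F[:,1])<.11)]
    rr=np.hypot(F[:,0],F[:,2]);th=np.arctan2(F[:,2],F[:,0])
    k=rr<.085; print('panel th',np.median(th[k]),'rmax',np.percentile(rr,99.5))
    b=rr>.112; print('bar pts',b.sum(),'th',np.median(th[b]),'r',np.median(rr[b]),'F',np.median(F[b],axis=0),'y range',np.percentile(F[b,1],[1,99]))
"
```

```text
pot_large 0.74 [598. 343.] 1256 ztop 0.075 c [ 0.5307 -0.0279  0.1592] ext [0.064 0.133 0.179] rgb [34. 39. 83.]
pot_large 0.65 [408. 297.] 2057 ztop 0.080 c [0.5176 0.0723 0.0777] ext [0.041 0.041 0.007] rgb [252. 252. 252.]
pot_medium 0.78 [196. 291.] 1478 ztop 0.070 c [0.4939 0.216  0.0675] ext [0.035 0.034 0.007] rgb [215.5 214.  212.5]
pot_small 0.9 [768. 170.] 838 ztop 0.056 c [ 0.6623 -0.1905  0.0533] ext [0.028 0.029 0.007] rgb [26. 55. 25.]
pot_small 0.72 [305. 290.] 1018 ztop 0.060 c [0.5049 0.1431 0.0577] ext [0.031 0.029 0.007] rgb [235. 235. 235.]
shield 0.69 [300. 159.] 16894 ztop 0.098 c [0.6463 0.1676 0.0967] ext [0.031 0.092 0.01 ] rgb [147.  79.  37.]
shield 0.17 [219. 345.] 694 ztop 0.026 c [0.4491 0.2068 0.0242] ext [0.031 0.05  0.006] rgb [47. 44. 46.]
[0.51717181 0.07180204 0.18549936] 0.05635317221977938 [ 0.28  0.19 -0.56  1.77  0.11  1.21 -1.71]
bar [{'location': [0.3418, 0.0826], 'score': 0.9}, {'location': [0.3742, 0.3729], 'score': 0.71}] hinge [{'location': [0.3779, 0.3643], 'score': 0.72}]
hinge [0.54919657 0.15126209]
panel th 0.66310088116397 rmax 0.12988668858960448
bar pts 1396 th 0.6498435313916002 r 0.12594796113643641 F [ 0.0997955  -0.00522163  0.07622279] y range [-0.04587857  0.04451195]
```

All three pots are seated: their tops sit 4 mm higher than on the bench and they are centred. The shield is at about 0.64 rad. I'll push the bar up from the outside with closed fingers.

```bash
python3 -c "
from h import *
a=np.radians(9.5);H=np.array([.5492,.1513])
w=lambda x,z:[*(H+np.array([np.cos(a),np.sin(a)])*x),z]
print(w(.132,.19)); go(w(.132,.19),9.5)
for th in np.linspace(.64,1.571,9): print(round(th,2),'dx',round(.125*np.cos(th)+.0145-.132,4),'z',round(.022+.125*np.sin(th),4))
"
```

```text
[np.float64(0.6793896994029146), np.float64(0.17308628397360945), 0.19]
turn [-0.01  0.12 -0.1 ] shift [ 0.1765 -0.0736 -0.0074] t 23.3
0.64 dx -0.0172 z 0.0966
0.76 dx -0.0266 z 0.1078
0.87 dx -0.0372 z 0.1178
0.99 dx -0.0488 z 0.1264
1.11 dx -0.0614 z 0.1337
1.22 dx -0.0748 z 0.1395
1.34 dx -0.0887 z 0.1436
1.45 dx -0.103 z 0.1462
1.57 dx -0.1175 z 0.147
```

Move out past the bar, then down to TCP z ≈ 0.092 (tips 0.078).

Emit:
drive_tool(
  deltas=[
    [0,0,0,0.005,-0.002,-0.01,1],
    [0,0,0,0.03,-0.012,-0.02,1],
    [0,0,0,0.07,-0.029,-0.02,1],
    [0,0,0,0.11,-0.046,-0.02,1],
    [0,0,0,0.145,-0.06,-0.015,1],
    [0,0,0,0.17,-0.071,-0.01,1],
    [0,0,0,0.177,-0.074,0,1],
    [0,0,0,0.177,-0.074,0.02,1],
    [0,0,0,0.177,-0.074,0.05,1],
    [0,0,0,0.177,-0.074,0.08,1],
    [0,0,0,0.177,-0.074,0.091,1],
    [0,0,0,0.177,-0.074,0.091,1],
  ],
)

```text
time: 24.5
ee_pos: [0.6795, 0.1731, 0.0914]
eef_rot: [0.997, 0.082, -0.002, 0.0]
ft_force: [-0.4, -0.3, 0.3]
width: 0.0009
```

```bash
python3 -c "
from h import *
a=np.radians(9.5);H=np.array([.5492,.1513])
s=read_state();d=s['ee_pos'][:2]-H
print('xrel',d@[np.cos(a),np.sin(a)],'y',d@[-np.sin(a),np.cos(a)],s['ee_pos'],s['ft_force'],s['width'])
p,_=camera('scene')
cv2.imwrite('pics/s1.png',cv2.resize(p[110:280,180:420,::-1],(720,510),interpolation=cv2.INTER_CUBIC))
"
```

```text
xrel 0.1320972659599519 y -3.4517843513094376e-05 [0.67949133 0.17306829 0.09138238] [-0.39823326 -0.32512082  0.27582303] 0.0009215407686527596
```

View pics/s1.png

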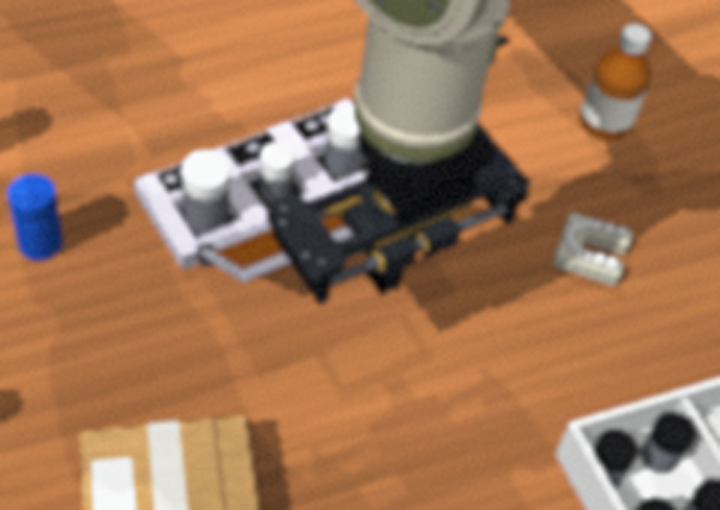

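The scene crop shows the three white caps upright in the rack, and the gripper outside the bar around (390,270) without contact. Now I push along the bar's arc.

Emit:
drive_tool(
  deltas=[
    [0,0,0,-0.008,0,0,1],
    [0,0,0,-0.015,0,-0.003,1],
    [0,0,0,-0.021,0,-0.01,1],
    [0,0,0,-0.0266,0,-0.0165,1],
    [0,0,0,-0.032,0,-0.022,1],
    [0,0,0,-0.037,0,-0.0265,1],
    [0,0,0,-0.043,0,-0.031,1],
    [0,0,0,-0.049,0,-0.035,1],
    [0,0,0,-0.055,0,-0.039,1],
    [0,0,0,-0.0614,0,-0.042,1],
    [0,0,0,-0.068,0,-0.045,1],
    [0,0,0,-0.068,0,-0.045,1],
  ],
)

```text
time: 25.75
ee_pos: [0.6124, 0.1623, 0.1384]
eef_rot: [0.997, 0.082, -0.0, 0.0]
ft_force: [0.1, 0.7, -0.5]
width: 0.0
```

```bash
cat >> h.py <<'E'
def shield(cam):
    a=np.radians(9.5);H=np.array([.5492,.1513]);e=np.array([[np.cos(a),np.sin(a)],[-np.sin(a),np.cos(a)]])
    s=read_state();print('xrel',((s['ee_pos'][:2]-H)@e.T).round(4),s['ee_pos'][2].round(4),s['ft_force'].round(1))
    p,d=camera(cam); P=cloud(cam,d,np.ones((384,512),bool),s); c=p[d>0].astype(int)
    F=np.c_[(P[:,:2]-H)@e.T,P[:,2]-.022]; r=np.hypot(F[:,0],F[:,2])
    k=(r>.03)&(r<.085)&(abs(F[:,1])<.095)&(F[:,2]>.01)&(c[:,0]>c[:,2]+40)&(F[:,0]>-.03)
    th=np.arctan2(F[k,2],F[k,0]); print(cam,'amber',k.sum(),'theta',np.percentile(th,[10,50,90]).round(3))
    return p
E
python3 -c "
from h import *
shield('wrist');shield('top');shield('scene')"
```

```text
xrel [0.0641 0.0005] 0.1384 [ 0.1  0.7 -0.5]Traceback (most recent call last):
  File "<string>", line 3, in <module>
    shield('wrist');shield('top');shield('scene')
    ~~~~~~^^^^^^^^^
  File "h.py", line 45, in shield
    th=np.arctan2(F[k,2],F[k,0]); print(cam,'amber',k.sum(),'theta',np.percentile(th,[10,50,90]).round(3))
                                                                    ~~~~~~~~~~~~~^^^^^^^^^^^^^^^
    return _quantile_unchecked(
        a, q, axis, out, overwrite_input, method, keepdims, weights)
    return _ureduce(a,
                    func=_quantile_ureduce_func,
    ...<5 lines>...
                    overwrite_input=overwrite_input,
                    method=method)
    r = func(a, **kwargs)
    result = _quantile(arr,
                       quantiles=q,
    ...<2 lines>...
                       out=out,
                       weights=wgt)
    slices_having_nans = np.isnan(arr[-1, ...])
                                  ~~~^^^^^^^^^
IndexError: index -1 is out of bounds for axis 0 with size 0
```

```bash
sed -i "s/    th=np.arctan2/    if not k.sum(): print('none'); return p\n    th=np.arctan2/" h.py; python3 -c "
from h import *
shield('top');p=shield('scene')
cv2.imwrite('pics/s2.png',cv2.resize(p[110:280,180:420,::-1],(720,510),interpolation=cv2.INTER_CUBIC))"
```

```text
xrel [0.0641 0.0004] 0.1378 [-0.5 -0.7  0.5]
none
xrel [0.0642 0.0003] 0.1374 [-0.3  0.9  1.3]
scene amber 131 theta [1.106 1.126 1.139]
```

View pics/s2.png

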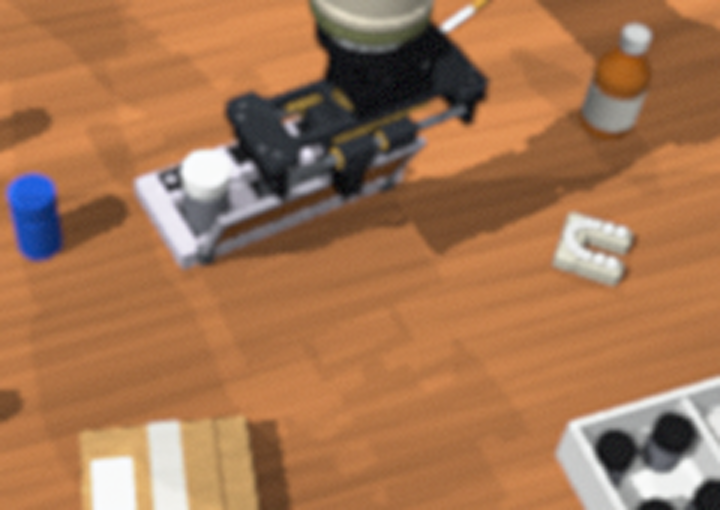

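The shield has risen along with the fingers: the scene depth gives about 1.13 on its underside, so about 1.19 for the panel, and 1.16 is predicted from the fingers. Continuing to upright.

Emit:
drive_tool(
  deltas=[
    [0,0,0,-0.005,0,-0.002,1],
    [0,0,0,-0.011,0,-0.004,1],
    [0,0,0,-0.017,0,-0.006,1],
    [0,0,0,-0.023,0,-0.007,1],
    [0,0,0,-0.029,0,-0.008,1],
    [0,0,0,-0.035,0,-0.009,1],
    [0,0,0,-0.04,0,-0.009,1],
    [0,0,0,-0.044,0,-0.009,1],
    [0,0,0,-0.047,0,-0.009,1],
    [0,0,0,-0.049,0,-0.009,1],
    [0,0,0,-0.049,0,-0.009,1],
  ],
)

```text
time: 27.0
ee_pos: [0.5647, 0.1545, 0.1469]
eef_rot: [0.997, 0.082, -0.0, 0.0]
ft_force: [0.9, 0.7, -0.2]
width: 0.0003
```

Emit:
drive_tool(
  deltas=[
    [0,0,0,0.004,0,0,1],
    [0,0,0,0.012,0,0,1],
    [0,0,0,0.03,0,-0.005,1],
    [0,0,0,0.05,0,-0.03,1],
    [0,0,0,0.07,0,-0.07,1],
    [0,0,0,0.07,0,-0.11,1],
    [0,0,0,0.05,0.04,-0.12,1],
    [0,0,0,0.03,0.085,-0.12,1],
    [0,0,0,0,0.13,-0.12,1],
    [0,0,0,-0.03,0.17,-0.12,1],
    [0,0,0,-0.06,0.21,-0.12,1],
    [0,0,0,-0.07,0.24,-0.12,1],
  ],
)

```text
time: 28.2
ee_pos: [0.5337, -0.0968, 0.2673]
eef_rot: [0.997, 0.081, -0.0, 0.001]
ft_force: [1.1, 0.5, -0.7]
width: 0.0003
```

```bash
python3 -c "
from h import *
shield('top');p=shield('scene')
cv2.imwrite('pics/s3.png',cv2.resize(p[60:300,80:400,::-1],(800,600),interpolation=cv2.INTER_CUBIC))
c=camera('wrist')
s=read_state();q,d=camera('scene')
a=np.radians(9.5);H=np.array([.5492,.1513]);e=np.array([[np.cos(a),np.sin(a)],[-np.sin(a),np.cos(a)]])
P=cloud('scene',d,d>0);F=np.c_[(P[:,:2]-H)@e.T,P[:,2]-.022]
k=(F[:,2]>.112)&(F[:,2]<.14)&(abs(F[:,1])<.05)&(abs(F[:,0])<.06);print('bar',k.sum(),np.median(F[k],axis=0) if k.sum() else '')
for l in ['pot_small','pot_medium','pot_large']:
  for r in outline_of(l,'scene')[:5]:
    Q=cloud('scene',d,r['pixels']);zt=np.percentile(Q[:,2],95);T=Q[Q[:,2]>zt-.006];print(l,((T.max(0)+T.min(0))/2).round(3),zt.round(3))
"
```

```text
xrel [-0.0562 -0.2421] 0.2673 [ 1.1  0.5 -0.7]
top amber 23 theta [1.627 1.632 1.643]
xrel [-0.0578 -0.2485] 0.2671 [-0.2 -5.6 -0.1]
scene amber 683 theta [1.501 1.534 1.561]
bar 154 [ 0.00264798 -0.00350974  0.12682598]
pot_small [ 0.664 -0.191  0.052] 0.054
pot_large [ 0.496 -0.079  0.073] 0.075
pot_large [0.531 0.073 0.093] 0.079
pot_large [ 0.362 -0.121  0.073] 0.075
```

View pics/s3.png

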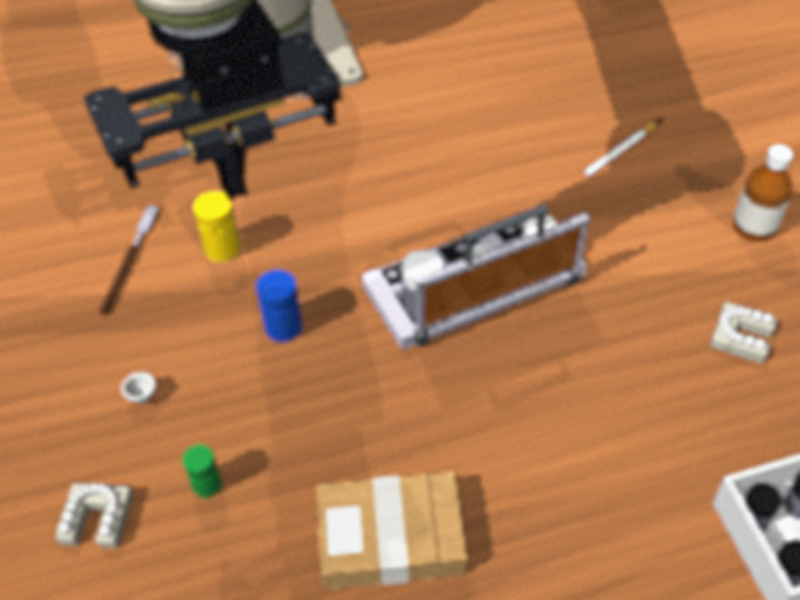

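The view shows the shield upright at (505,270), the pots behind it in the rack, and the bystanders where they were. One last pot check from the top camera, then hand in.

```bash
python3 -c "
from h import *
p,d=camera('top')
for l in ['pot_small','pot_medium','pot_large']:
  for r in outline_of(l,'top')[:5]:
    Q=cloud('top',d,r['pixels']);zt=np.percentile(Q[:,2],95);T=Q[Q[:,2]>zt-.006];print(l,((T.max(0)+T.min(0))/2).round(3),zt.round(3))
s=read_state();print(s['ft_force'],abs(s['joint_vel']).max(),s['time'])
print(close_job())
"
```

```text
pot_medium [0.493 0.217 0.069] 0.071
pot_large [ 0.359 -0.12   0.075] 0.077
pot_large [ 0.493 -0.078  0.074] 0.076
pot_large [0.548 0.151 0.151] 0.153
pot_large [0.473 0.067 0.026] 0.027
[ 0.29337927 -0.95484228 -0.44532406] 0.004774230848746164 28.75
the job is handed in; nothing more can be done
None
```

All three pots are in their pockets, the shield is up, and I handed the job in at about 28.8 s. The hand-in reports no verdict.

- **Pots:** I placed the small, middle and large pots in the pockets with one, two and three studs, in that order. Each was lowered to the pocket floor and then released. Close-up wrist checks put every cap 4 mm higher than on the bench, as it should be on the pocket floor. The pots sat within about 3 mm of the pocket centres I had measured.
- **Shield:** I pushed it up from outside the bar with closed fingers, then backed off. The two cameras, corrected for the panel's thickness, give about 1.57 and 1.59 rad. The bar is 3 mm from the vertical through the hinge.
- **Surroundings:** The last scene picture shows the bystanders in view and the look-alikes standing where they were. The arm was clear and at rest.

**Not confirmed at the end:** the final top-view network check again found only the middle pot in its pocket. It missed the small and large ones and gave some false large-pot hits. The raised shield partly blocks the scene camera's view of the pots, although all three caps show behind it. For the small and large pots I am relying on the wrist measurements taken just after the large pot was released.

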